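# Take down the ratchet-propped drain board

## Task

The steel drain board is propped up on its ratchet and has to come down flat. Take its grab bar, lift the board on through its remaining notches and ease it up against the top stop, so that the pawl is thrown clear, without straining the stop (no more than about 12 N of lift at the bar), then lower the board gently all the way down until it lies flat, and let go. Leave the other things on the table alone.

Things in the scene. Friction and masses are not known exactly. Their poses are not given: they have to be found in the camera images.
- board (a joint): Angle (rad) of the tilting drain board about its hinge: 0 = lying flat on its rest posts, growing as the end with the grab bar rises. Gravity pulls it down: 2 to 5 N at the bar hold it; the hinge is slightly stiff. The ratchet props it at about 0.21, 0.42 or 0.63 and starts resting on one of these. The top stop is met between 0.87 and 1.20 (see axle_end).
- bar_mid (a point): Middle of the grab bar, on its axis: round steel bar 12 in diameter, 120 long, parallel to the hinge, on two thin rods at its ends, beyond the board's free end. 240 from the hinge axis; 120 above the table when flat. 36 free between bar and plate edge, all clear on the other side. Pinch it from above, fingers closing across it; it may turn between the fingers.
- plate_mid (a point): Middle of the board's ribbed steel plate, 195 long (hinge to bar), 176 wide, 6 thick with 18 high side lips; x lies along the plate away from the bar, z out of its upper face.
- hinge_mid (a point): Fixed point on the hinge axis, mid-width of the board, 120 above the table, at the far end of the stand. Axes of the stand: y along the hinge axis (and the bar), z up, x away from the bar. At joint value q the bar's middle is at (-0.240 cos q, 0, 0.240 sin q) m from here in these axes.
- ratchet (a point): Pivot of the pawl, fixed at the left (+y) side of the stand. The pawl is an 80 tall upright with a brass weight that leans in under one of three pegs carried by the board. Raising clicks it past each peg; the board cannot go down until it is thrown outwards (towards the bar) past its balance point; thrown, it stays out and the board can go right down.
- axle_end (a point): Left end of the hinge axle (fixed), with the brass trip plate. Its pin throws the pawl about 0.015 rad (3 to 4 mm at the bar) before its rear horn meets the stop block. Where it is clamped on the axle differs each time and is not measured: the stop, between 0.87 and 1.20 rad of the board, has to be felt as a firm rise of the lifting force within a few mm.
- stop_block: Rubber stop block 26 x 20 x 20 on a fixed post behind the hinge at the left (origin at its centre); the rear horn of the trip plate comes down on it when the board is lifted past the top. The horn's lever is about 65 against the bar's 240. The stop is strained by more than 60 N, that is by about 19 N of lift at the bar.
- beaker_mid (a point): Bystander: squat glass measuring beaker, 76 across, 85 tall, heavy base, standing to the right of the stand; point at its centre, half-way up.
- nozzle_holder_mid (a point): Bystander: brass quarter-turn nozzle holder, round, 50 tall, with two ears 52 across, standing to the right of the stand; point at its centre, half-way up.
- orifice_tip_mid (a point): Bystander: small ceramic orifice tip, 22 across, 20 tall, standing to the right of the stand; point at its centre, half-way up.
- regulator_mid (a point): Bystander: pressure regulator block 70 x 60 x 50 with a bakelite knob on top (80 tall in all), standing to the left of the stand; point at the centre of the block, 25 above the table.

How it is judged:
On the way:
1. the board has been lifted past its top notch (beyond 0.84 rad) (value of joint board above 0.84 rad), for 0.1 s.
At the end, for the whole second after the job is handed in: The board lies flat (joint below 0.03 rad, the bar within 7 mm of its lowest place) and at rest (below 0.05 rad/s) (value of joint board below 0.03 rad and velocity of joint board between -0.05 and 0.05 rad/s); the robot touches nothing.
It fails at once if the top stop is strained: pressed with more than 60 N (contact force between stop_block and anything else above 60 N).
It fails at once if the board is dropped: still going down faster than 0.75 rad/s (180 mm/s at the bar) within 0.2 rad of flat (value of joint board below 0.2 rad and velocity of joint board below -0.75 rad/s).
It fails at once if the beaker, nozzle holder, orifice tip or regulator is moved by more than 20 mm (distance of any of beaker_mid, nozzle_holder_mid, orifice_tip_mid, regulator_mid from where it was at the start of the episode above 0.02 m).
It also fails if it takes over 67 s, if anything falls off the work surface, if the arm or the gripper's body presses on something with over 40 N, if the wrist force passes 120 N, or if a joint passes its speed limit or range.

## Robot

A 6-joint arm with a two-finger parallel gripper is mounted at the origin on the work surface. World frame = base frame: x ahead of the robot, y to its left, z up, the work surface at z = 0. Lengths are in m, angles in rad, forces in N, time in s.
With the tool pointing down it reaches from about 0.225 to 0.875 m from the base axis. Payload 3.4 kg.
Tool frame: the origin (TCP) lies at the very end of the fingers, on their centre line; the grasp point (between the pads) lies manip.hold_point_z behind it (manip.hold_point_z is the distance from the TCP to the grasp point, in m); x points along the fingers, y is the direction in which the jaws open and shut, and the axes are right-handed (so a half turn about x gives the same grasp; the last joint's range is limited). The gripper opens to 85 mm and grips with 20 to 120 N. Pads are 22 mm wide; open, the fingers measure 114 mm over their backs; the gripper's body (76 mm by 85 mm) begins 54 mm behind the grasp point. The pads swing forward as they close: fully open they stand 13 mm farther back than shut.
Start: joints at [-1.247, 0.276, 1.505, -0, 1.361, -0.121], TCP at [0.247, -0.519, 0.231] pointing down, gripper open.
Joint ranges: [-2.89, 2.89], [-0.75, 2.08], [0.22, 2.7], [-1.18, 4.32], [0.11, 2.71], [-2.7, 2.7]. Speed limits (rad/s): [2.57, 2.57, 3.14, 3.14, 3.14, 3.14].

## Interface

Orientations are given as a unit quaternion [w, x, y, z].
In Python, from rig import manip gives the robot as it stands.
- The arm moves only by the tool step_arm, never from a script. Its argument "targets" is a list of rows, each a list of 2 entries, a list of its own where there are three numbers: the shift along the tool's x, y, z in mm, then the turn about the tool's x in degrees. A call has 1 to 20 rows; each row is the pose to reach, as a shift and turn from the pose commanded when the call began, along the tool's axes at that moment; what a row does not reach only later rows make up. A row lasts 1/10 s, in which the tool goes at most 50 mm and 8.59 degrees, less where a joint would pass 70% of its speed; a pose out of reach is approached as far as the arm can. A call with a gripper value outside its range is refused whole. "grip" is the closure, from 0 (fully open) to 1 (shut), set as the call begins (left out, the last holds). The fingers move at their own pace and stop on an object; "grip_force" is the grip in N (left out, the last holds). Time passes only in rows, so rows that repeat a pose let the fingers close. It gives the time, the measured TCP pose, the force and the opening at its end, in the units of the state.
- manip.get_state(): the state, without advancing time (a new reading comes with each control period).
- manip.get_image(name): name is "side" or "top"; returns a dict with "image" (400x640x3 uint8, red, green, blue), "fx", "fy", "cx", "cy" (pixels), "distortion" ([k1, k2, p1, p2, k3] as OpenCV has them; the pictures are not rectified), "pose" (4x4, takes a point from camera to world coordinates). Camera axes: x right, y down, z forward; pixel columns grow to the right and rows downward; lengths in m; the calibration is good to about 2 mm. A picture is of the moment at which its call begins. There is no depth.
- manip.sign_off(): hands the job in, once; it reports no verdict.
Trained networks look in a picture, given as the dict that the camera call returned (one of the last four; its "shot" number tells which), for a name from the list of things; names that differ only in an ending like _2 or _b are one class to them, and where a whole thing is asked for, a point or a joint stands for the part that bears it (a point fixed in the world has none). Each returns a list of dicts, best first, with "confidence" (0 to 1); they miss things now and then, are a little off and sometimes report something else, mostly with a low value. They report only what shows in the picture. A call takes as long as a camera call.
- manip.search_frame(picture, thing): "xyz" ([x, y, z] in m, in world coordinates, good to about 4 mm: the middle of the surface that is visible of it).
- manip.regions_of(picture, thing): "region" (400x640 bool, what is visible of it).
The state is a dict: "clock": time; "qpos": joint angles; "qd": joint speeds; "effort": joint torques, N m; "position": TCP position; "ee_rot": TCP orientation; "contact_force": force on the tool from outside, world axes, zero at the start; "moment": the same for the moment, N m; "width": finger opening in m.
Only numpy, scipy, OpenCV 4.12 (cv2) and the standard library are available. Lean on these libraries where they do the work, as an engineer would, in place of code of your own. Each camera call takes 0.05 s, during which the arm holds its last target.

## Working session

There is one attempt and no reset: what is moved stays moved. The work goes in short steps, Python scripts to look and compute and a tool call to move; the robot and the scene stay as the last step left them, time stands still between calls to the robot, and variables do not carry over. Pictures are saved under pics/ and viewed, and the job is handed in when it is done.

Besides the shell and the picture viewer there is one more tool, called after "Call:" as name(argument=value, ...) on one line, values as JSON. step_arm: Moves the arm, as the interface text tells. Its arguments: {"type":"object","properties":{"targets":{"type":"array"},"grip":{"type":"number"},"grip_force":{"type":"number"}},"required":["targets"]}

```bash
ls; mkdir -p pics
python3 - <<'E'
from rig import manip
import cv2,numpy as np
print(manip.hold_point_z)
print(manip.get_state())
for n in ["side","top"]:
    p=manip.get_image(n); cv2.imwrite(f"pics/a_{n}.png",p["image"][:,:,::-1])
    print(n,p["fx"],p["cx"],p["cy"],np.round(p["pose"],3).tolist())
    for t in ["bar_mid","hinge_mid","plate_mid","ratchet","axle_end","stop_block","beaker_mid","regulator_mid","nozzle_holder_mid","orifice_tip_mid"]:
        try:
            r=manip.search_frame(p,t); print(t,[(np.round(a["xyz"],3).tolist(),round(a["confidence"],2)) for a in r[:2]])
        except Exception as e: print(t,e)
print(manip.get_state()["clock"])
E
```

```text
pics
0.0187
{'clock': 0.0, 'qpos': array([-1.24699031e+00,  2.76605235e-01,  1.50615946e+00, -1.09430508e-05,
        1.36073676e+00, -1.20994773e-01]), 'qd': array([-3.95999646e-05,  8.38293944e-04,  1.78167024e-03, -9.96117900e-04,
       -9.85963200e-05, -6.29830423e-04]), 'effort': array([ 3.69112086e-04, -4.16771972e+01, -2.45809186e+01, -5.10333552e-05,
        1.11986112e-02, -1.17689487e-05]), 'position': array([ 0.24722633, -0.51852319,  0.23042341]), 'ee_rot': array([-0.15529733, -0.68961873, -0.15663936,  0.6897629 ]), 'contact_force': array([ 0.46783763,  0.36972746, -0.90159427]), 'moment': array([-0.04402454, -0.04264176,  0.00580723]), 'width': 0.08527090145785211}
side 396.6097813099238 322.5651390397253 207.73906538491883 [[0.984, -0.111, 0.141, 0.468], [-0.179, -0.623, 0.762, -0.678], [0.003, -0.775, -0.633, 0.696], [0.0, 0.0, 0.0, 1.0]]
bar_mid [([0.608, -0.05, 0.168], 0.72)]
hinge_mid [([0.605, -0.088, 0.013], 0.94), ([0.606, -0.044, 0.17], 0.67)]
plate_mid [([0.604, -0.049, 0.172], 0.86), ([0.44, -0.287, 0.048], 0.5)]
ratchet [([0.603, -0.084, 0.009], 0.81)]
axle
[... 192 characters left out ...]
orifice_tip_mid [([0.607, -0.047, 0.168], 0.61)]
top 415.8698513239322 317.0620351792307 198.38651771085068 [[-0.015, -0.996, 0.087, 0.498], [-1.0, 0.017, 0.021, 0.029], [-0.022, -0.087, -0.996, 1.149], [0.0, 0.0, 0.0, 1.0]]
bar_mid [([0.603, -0.038, 0.171], 0.97)]
hinge_mid [([0.6, -0.035, 0.129], 0.92)]
plate_mid [([0.605, -0.038, 0.17], 0.84), ([0.604, -0.036, 0.129], 0.61)]
ratchet [([0.603, -0.035, 0.129], 0.68), ([0.513, -0.27, 0.008], 0.57)]
axle_end [([0.599, -0.04, 0.129], 0.57)]
stop_block []
beaker_mid [([0.44, -0.311, 0.034], 0.78)]
regulator_mid [([0.67, 0.204, 0.056], 0.69), ([0.602, -0.041, 0.171], 0.16)]
nozzle_holder_mid [([0.587, -0.28, 0.039], 0.72)]
orifice_tip_mid []
1.1
```

View pics/a_side.png

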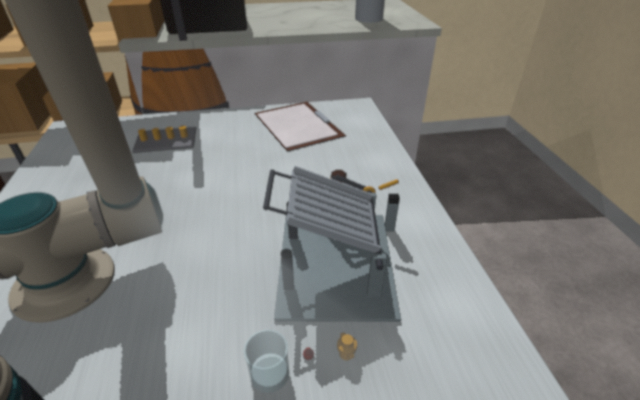

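View pics/a_top.png

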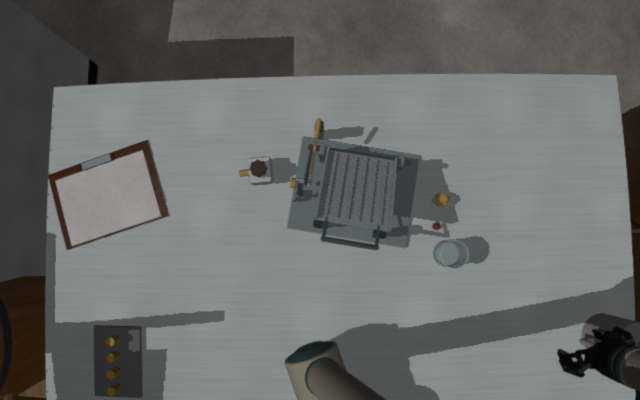

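The bar faces the robot: in the top view it runs from about (322,239) to (378,247), and in the side view from (271,172) to (266,208). I'll zoom in for accurate pixels.

Run:
```python
import cv2
a=cv2.imread("pics/a_side.png")[150:330,250:430]; cv2.imwrite("pics/a_side_z.png",cv2.resize(a,None,fx=3.3,fy=3.3,interpolation=cv2.INTER_CUBIC))
a=cv2.imread("pics/a_top.png")[110:260,270:430]; cv2.imwrite("pics/a_top_z.png",cv2.resize(a,None,fx=4,fy=4,interpolation=cv2.INTER_CUBIC))
```

```text
(no output)
```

View pics/a_side_z.png

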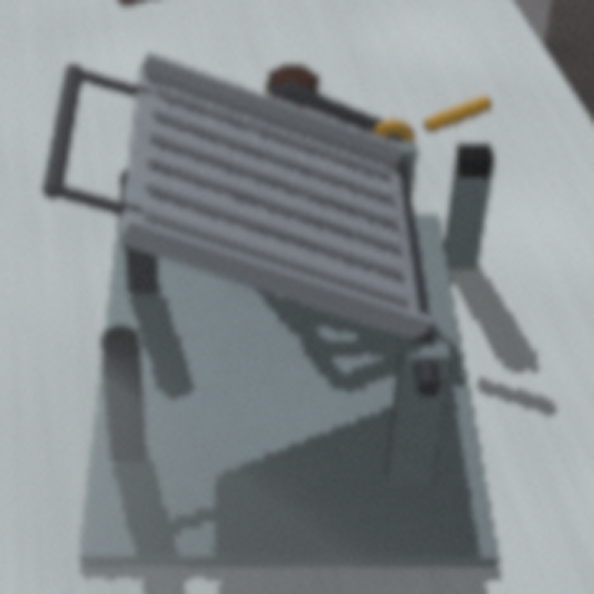

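View pics/a_top_z.png

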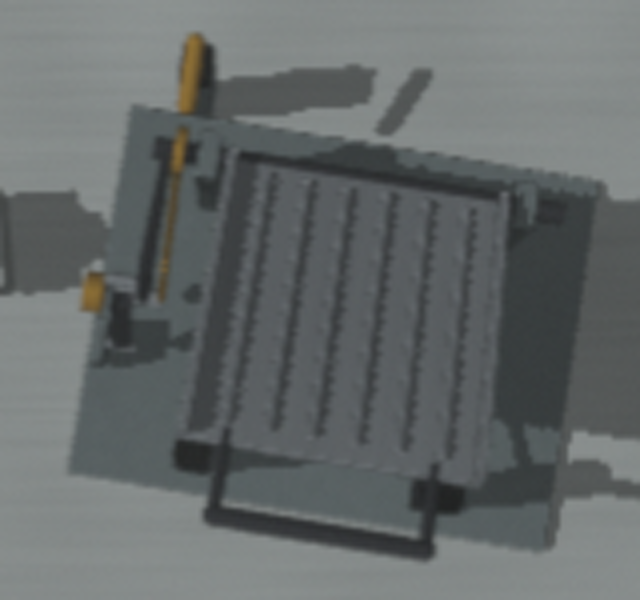

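Bar ends, on the axis: side (271.8,171.8) left and (266.7,207.6) right; top (323,238.8) left and (377.5,247.5) right. Next I'll triangulate them, then fit the hinge and q.

```bash
cat > h.py <<'E'
import numpy as np,cv2
from rig import manip
def K(p): return np.array([[p["fx"],0,p["cx"]],[0,p["fy"],p["cy"]],[0,0,1.]])
def P(p): return np.linalg.inv(np.array(p["pose"]))[:3]
def und(p,uv): return cv2.undistortPoints(np.array(uv,float).reshape(-1,1,2),K(p),np.array(p["distortion"])).reshape(-1,2)
def tri(pa,ua,pb,ub):
    X=cv2.triangulatePoints(P(pa),P(pb),und(pa,ua).T,und(pb,ub).T); return (X[:3]/X[3]).T
def proj(p,X):
    T=P(p); r,_=cv2.Rodrigues(T[:,:3]); return cv2.projectPoints(np.array(X,float).reshape(-1,3),r,T[:,3],K(p),np.array(p["distortion"]))[0].reshape(-1,2)
E
python3 - <<'E'
from h import *
from scipy.optimize import least_squares
s=manip.get_image("side"); t=manip.get_image("top")
us=[[271.8,171.8],[266.7,207.6]]; ut=[[323,238.8],[377.5,247.5]]
X=tri(s,us,t,ut); print(X, np.linalg.norm(X[0]-X[1]))
m=X.mean(0); d=X[0]-X[1]; print(m,np.arctan2(-d[0],d[1]))
print(proj(s,X),proj(t,X))
yaw=np.arctan2(-d[0],d[1])
for q in (.21,.42,.63):
    print(q,"z",.12+.24*np.sin(q),"hinge",m[:2]+.24*np.cos(q)*np.array([np.cos(yaw),np.sin(yaw)]))
st=manip.get_state()
from scipy.spatial.transform import Rotation as R
w,x,y,z=st["ee_rot"]; print(R.from_quat([x,y,z,w]).as_matrix().round(4), st["position"],st["clock"])
E
```

```text
[[ 0.4889438   0.03702462  0.21704348]
 [ 0.46857348 -0.08399889  0.21796752]] 0.1227293529894735
[ 0.47875864 -0.02348713  0.2175055 ] -0.16675398907089972
[[271.87575697 171.79381373]
 [266.30198832 207.62869951]] [[322.9984324  238.87309407]
 [377.50520099 247.15804958]]
0.21 z 0.1700303759630639 hinge [ 0.71023009 -0.06244772]
0.42 z 0.21786250873429683 hinge [ 0.69486022 -0.0598607 ]
0.63 z 0.26139474190614465 hinge [ 0.66999523 -0.0556755 ]
[[ 0.000e+00  4.303e-01 -9.027e-01]
 [-1.000e-04 -9.027e-01 -4.303e-01]
 [-1.000e+00  1.000e-04  0.000e+00]] [ 0.24741215 -0.51908668  0.23133069] 1.2
```

q is 0.42, with the bar middle at (0.479,-0.0235,0.2175). I'll go to a point above the bar, turning the jaws across it and partly closing them.

Call:
step_arm(targets=[[[-20, -10, -12], -3], [[-40, -27, -33], -6], [[-60, -46, -56], -9], [[-80, -65, -79], -12], [[-90, -85, -103], -15], [[-90, -105, -127], -18], [[-90, -125, -151], -21], [[-90, -145, -175], -24], [[-90, -165, -200], -27], [[-90, -185, -224], -30], [[-90, -205, -248], -33], [[-90, -225, -272], -36], [[-90, -245, -297], -39], [[-90, -265, -321], -42], [[-90, -285, -345], -45], [[-90, -305, -370], -48], [[-90, -325, -394], -51], [[-90, -340, -412], -54], [[-90, -348, -422], -55], [[-90, -348, -422], -55]], grip=0.55, grip_force=30)

```text
clock: 3.2
position: [0.479, -0.0224, 0.3212]
ee_rot: [-0.457, -0.539, -0.457, 0.539]
contact_force: [0.3, -0.7, -0.6]
width: 0.0384
```

Run:
```python
from h import *
from scipy.spatial.transform import Rotation as R
st=manip.get_state(); w,x,y,z=st["ee_rot"]; M=R.from_quat([x,y,z,w]).as_matrix()
print(M.round(4), st["position"],st["clock"],st["width"],st["contact_force"],st["qpos"].round(2))
print("to grasp, tool axes mm",1e3*M.T@(np.array([.4788,-.0235,.2175-.0187])-st["position"]))
for n in ["side","top"]:
    p=manip.get_image(n); cv2.imwrite(f"pics/b_{n}.png",p["image"][100:340,200:520,::-1].repeat(2,0).repeat(2,1))
```

```text
[[-0.      0.9865 -0.1635]
 [-0.     -0.1635 -0.9865]
 [-1.     -0.      0.    ]] [ 0.47900038 -0.0224273   0.32120003] 3.2 0.03843783774510874 [ 0.34896015 -0.6695866  -0.62205093] [-0.19  0.09  1.52 -0.    1.53 -0.03]
to grasp, tool axes mm [ 1.22400083e+02 -2.20969982e-02  1.08520487e+00]
```

View pics/b_side.png

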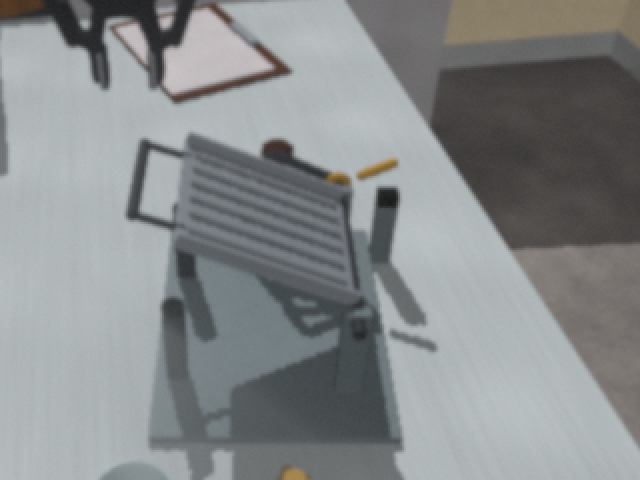

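View pics/b_top.png

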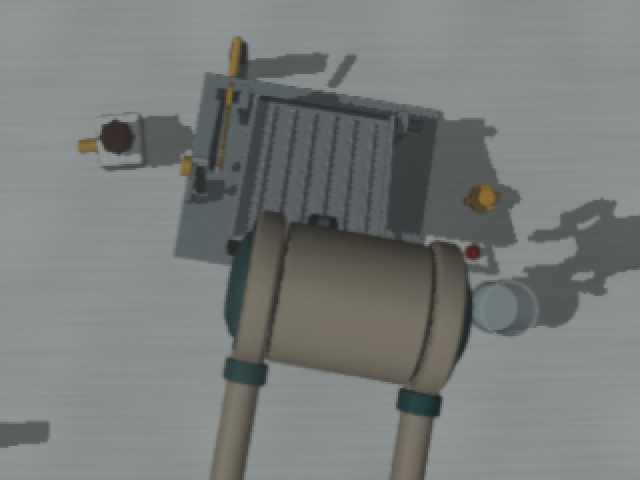

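The side view shows the fingers above the bar, straddling it at a 38 mm opening, with the board unmoved. I'll descend 122 mm and check before closing.

Call:
step_arm(targets=[[[15, 0, 1], 0], [[32, 0, 1], 0], [[50, 0, 1], 0], [[66, 0, 1], 0], [[80, 0, 1], 0], [[92, 0, 1], 0], [[102, 0, 1], 0], [[110, 0, 1], 0], [[116, 0, 1], 0], [[120, 0, 1], 0], [[122, 0, 1], 0], [[122, 0, 1], 0]])

```text
clock: 4.5
position: [0.4785, -0.0243, 0.1993]
ee_rot: [-0.457, -0.54, -0.457, 0.54]
contact_force: [1.1, -0.7, -0.4]
width: 0.0385
```

Run:
```python
from h import *
st=manip.get_state(); print(st["position"],st["contact_force"],st["moment"])
p=manip.get_image("side"); cv2.imwrite("pics/c_side.png",cv2.resize(p["image"][90:290,210:430,::-1],None,fx=3,fy=3,interpolation=cv2.INTER_CUBIC))
```

```text
[ 0.47853299 -0.02432888  0.19928783] [ 1.1114879  -0.66240839 -0.3614462 ] [-0.02335149  0.0151425   0.01975127]
```

View pics/c_side.png

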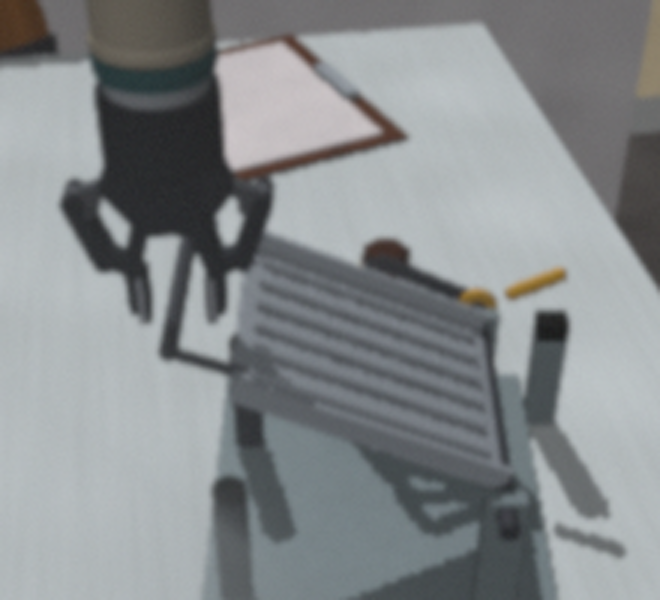

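The bar sits between the two fingers, centred and clear of the plate. Closing.

Call:
step_arm(targets=[[[0, 0, 0], 0], [[0, 0, 0], 0], [[0, 0, 0], 0], [[0, 0, 0], 0], [[0, 0, 0], 0], [[0, 0, 0], 0], [[0, 0, 0], 0], [[0, 0, 0], 0]], grip=1, grip_force=35)

```text
clock: 5.35
position: [0.478, -0.0242, 0.1994]
ee_rot: [-0.457, -0.54, -0.457, 0.54]
contact_force: [-4.7, -0.1, 3.7]
width: 0.0106
```

Run:
```python
import numpy as np
q0=.42
for q in np.arange(.42,1.21,.03): print(round(q,2),"up %.1f y %.1f"%(240*(np.sin(q)-np.sin(q0)),240*(np.cos(q0)-np.cos(q))))
```

```text
0.42 up 0.0 y 0.0
0.45 up 6.5 y 3.0
0.48 up 13.0 y 6.3
0.51 up 19.3 y 9.7
0.54 up 25.5 y 13.3
0.57 up 31.6 y 17.1
0.6 up 37.7 y 21.1
0.63 up 43.5 y 25.2
0.66 up 49.3 y 29.5
0.69 up 54.9 y 34.0
0.72 up 60.4 y 38.7
0.75 up 65.7 y 43.5
0.78 up 70.9 y 48.5
0.81 up 76.0 y 53.7
0.84 up 80.9 y 59.0
0.87 up 85.6 y 64.4
0.9 up 90.1 y 70.0
0.93 up 94.5 y 75.7
0.96 up 98.7 y 81.5
0.99 up 102.8 y 87.5
1.02 up 106.6 y 93.5
1.05 up 110.3 y 99.7
1.08 up 113.8 y 106.0
1.11 up 117.1 y 112.4
1.14 up 120.2 y 118.9
1.17 up 123.1 y 125.5
1.2 up 125.8 y 132.2
```

Gripped. I'll lift along the arc to q≈0.54 as a first check.

Call:
step_arm(targets=[[[-2, 1, 0], 0], [[-4, 2, 0], 0], [[-6.5, 3, 0], 0], [[-10, 4.6, 0], 0], [[-13, 6.3, 0], 0], [[-16, 8, 0], 0], [[-19.3, 9.7, 0], 0], [[-22.5, 11.5, 0], 0], [[-25.5, 13.3, 0], 0], [[-25.5, 13.3, 0], 0], [[-25.5, 13.3, 0], 0]])

```text
clock: 6.45
position: [0.4907, -0.0266, 0.2251]
ee_rot: [-0.456, -0.539, -0.457, 0.54]
contact_force: [-6.5, 0.1, -2.1]
width: 0.0106
```

Run:
```python
from h import *
st=manip.get_state(); print(st["position"],st["contact_force"],st["moment"],st["width"])
p=manip.get_image("side"); cv2.imwrite("pics/d_side.png",cv2.resize(p["image"][70:270,210:430,::-1],None,fx=3,fy=3,interpolation=cv2.INTER_CUBIC))
```

```text
[ 0.49071192 -0.02657232  0.22514577] [-6.47413943  0.10820926 -2.11724796] [ 0.06609096  1.16251814 -0.12300341] 0.010628491628647466
```

View pics/d_side.png

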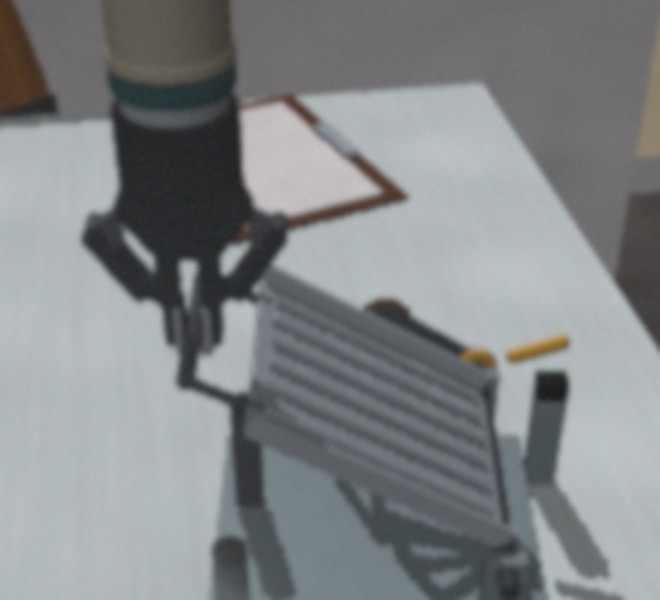

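The board is following, with about 5 N of tangential lift. I'll continue to q≈0.83.

Call:
step_arm(targets=[[[-3, 1.5, 0], 0], [[-6.1, 3.3, 0], 0], [[-9.2, 5.3, 0], 0], [[-12.2, 7.3, 0], 0], [[-15, 9.3, 0], 0], [[-18, 11.4, 0], 0], [[-21, 13.5, 0], 0], [[-23.8, 15.7, 0], 0], [[-26.6, 17.9, 0], 0], [[-29.4, 20.2, 0], 0], [[-32.2, 22.5, 0], 0], [[-34.9, 24.9, 0], 0], [[-37.6, 27.3, 0], 0], [[-40.2, 29.7, 0], 0], [[-42.8, 32.2, 0], 0], [[-45.4, 34.7, 0], 0], [[-48, 37.3, 0], 0], [[-50.5, 39.9, 0], 0], [[-53.8, 43.4, 0], 0], [[-53.8, 43.4, 0], 0]])

```text
clock: 8.5
position: [0.5331, -0.0344, 0.2804]
ee_rot: [-0.457, -0.539, -0.457, 0.541]
contact_force: [-9.5, -1.1, 4.2]
width: 0.0106
```

```bash
cat > st.py <<'E'
from h import *
def show():
    st=manip.get_state(); xs=np.array([.9865,-.1635]); h=np.array([.6949,-.0599])
    p=st["position"]; r=(h-p[:2])@xs; z=p[2]+.0187-.12; q=np.arctan2(z,r)
    f=st["contact_force"]; fx=f[:2]@xs; fz=f[2]
    print("t %.2f q %.3f rad %.1f lift %.2f push-in %.2f f %s"%(st["clock"],q,1e3*np.hypot(r,z),-(fx*np.sin(q)+fz*np.cos(q)),-(fx*np.cos(q)-fz*np.sin(q)),f.round(1)), st["width"].round(4))
show()
E
python3 st.py
```

```text
Traceback (most recent call last):
  File "st.py", line 7, in <module>
    show()
    ~~~~^^
  File "st.py", line 6, in show
    print("t %.2f q %.3f rad %.1f lift %.2f push-in %.2f f %s"%(st["clock"],q,1e3*np.hypot(r,z),-(fx*np.sin(q)+fz*np.cos(q)),-(fx*np.cos(q)-fz*np.sin(q)),f.round(1)), st["width"].round(4))
                                                                                                                                                                       ^^^^^^^^^^^^^^^^^
AttributeError: 'float' object has no attribute 'round'
```

```bash
sed -i 's/, st\["width"\].round(4))/)/' st.py; python3 st.py
python3 - <<'E'
import numpy as np
q0=.832
for q in np.arange(.832,1.21,.01): print(round(q,3),"up %.1f y %.1f"%(240*(np.sin(q)-np.sin(q0)),240*(np.cos(q0)-np.cos(q))),end=" | ")
E
```

```text
t 8.50 q 0.830 rad 242.7 lift 3.91 push-in 9.29 f [-9.5 -1.1  4.2]
0.832 up 0.0 y 0.0 | 0.842 up 1.6 y 1.8 | 0.852 up 3.2 y 3.6 | 0.862 up 4.8 y 5.4 | 0.872 up 6.3 y 7.2 | 0.882 up 7.9 y 9.1 | 0.892 up 9.4 y 10.9 | 0.902 up 10.9 y 12.8 | 0.912 up 12.3 y 14.7 | 0.922 up 13.8 y 16.6 | 0.932 up 15.2 y 18.5 | 0.942 up 16.7 y 20.5 | 0.952 up 18.1 y 22.4 | 0.962 up 19.5 y 24.4 | 0.972 up 20.8 y 26.3 | 0.982 up 22.2 y 28.3 | 0.992 up 23.5 y 30.3 | 1.002 up 24.8 y 32.3 | 1.012 up 26.1 y 34.4 | 1.022 up 27.3 y 36.4 | 1.032 up 28.6 y 38.5 | 1.042 up 29.8 y 40.5 | 1.052 up 31.0 y 42.6 | 1.062 up 32.2 y 44.7 | 1.072 up 33.3 y 46.8 | 1.082 up 34.5 y 48.9 | 1.092 up 35.6 y 51.0 | 1.102 up 36.7 y 53.2 | 1.112 up 37.8 y 55.3 | 1.122 up 38.8 y 57.5 | 1.132 up 39.8 y 59.7 | 1.142 up 40.8 y 61.8 | 1.152 up 41.8 y 64.0 | 1.162 up 42.8 y 66.2 | 1.172 up 43.7 y 68.4 | 1.182 up 44.7 y 70.6 | 1.192 up 45.6 y 72.9 | 1.202 up 46.4 y 75.1 |
```

Lift is fine at 3.9 N, but I'm pushing about 9 N radially towards the hinge. I'll relax outward while advancing a little, and take a reference picture of the pawl.

Call:
step_arm(targets=[[[-1.5, 0.3, 0], 0], [[-2.9, 1.5, 0], 0], [[-2.9, 1.5, 0], 0]])

```text
clock: 8.8
position: [0.5356, -0.0349, 0.2829]
ee_rot: [-0.457, -0.539, -0.456, 0.54]
contact_force: [-6.2, -1.7, 2.0]
width: 0.0105
```

```bash
cat > pic.py <<'E'
import sys
from h import *
import st as _s
n=sys.argv[1]
a=manip.get_image("top")["image"][110:230,270:390,::-1]; b=manip.get_image("side")["image"][60:260,230:430,::-1]
f=lambda i,k: cv2.resize(i,(k,k),interpolation=cv2.INTER_CUBIC)
cv2.imwrite(f"pics/{n}.png",np.hstack([f(a,400),f(b,400)]))
E
python3 pic.py e1
```

```text
t 8.80 q 0.845 rad 242.9 lift 3.05 push-in 5.37 f [-6.2 -1.7  2. ]
```

View pics/e1.png

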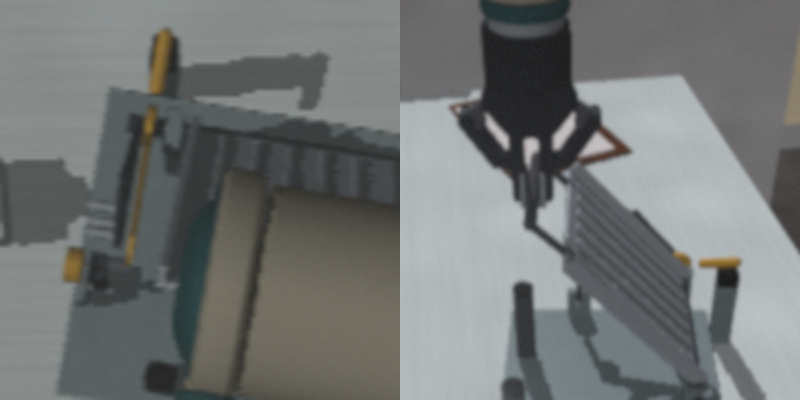

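The horn (right pane, at 720,262) is already close above the stop block, so the stop is near. The pawl weight sits at (75,265) in the left pane. From here I'll take small steps.

Call:
step_arm(targets=[[[-1.1, 0.6, 0], 0], [[-1.9, 1.5, 0], 0], [[-1.9, 1.5, 0], 0]])

```text
clock: 9.2
position: [0.5373, -0.0352, 0.2845]
ee_rot: [-0.457, -0.539, -0.456, 0.54]
contact_force: [-5.7, -1.4, 0.1]
width: 0.0106
```

```bash
python3 pic.py e2
```

```text
t 9.20 q 0.854 rad 242.9 lift 4.03 push-in 3.59 f [-5.7 -1.4  0.1]
```

View pics/e2.png

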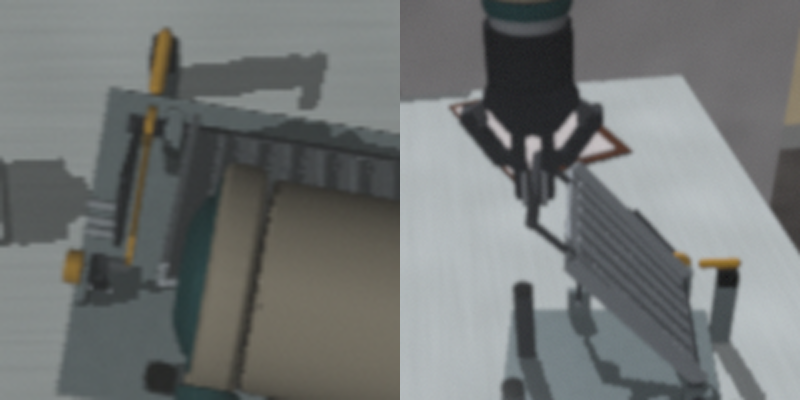

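Nothing new: lift is 4.0 N and the pawl is unchanged. I'll take the next 2.4 mm.

Call:
step_arm(targets=[[[-0.8, 0.9, 0], 0], [[-1.6, 1.8, 0], 0], [[-1.6, 1.8, 0], 0]])

```text
clock: 9.6
position: [0.539, -0.0355, 0.286]
ee_rot: [-0.457, -0.539, -0.456, 0.54]
contact_force: [-5.8, -1.1, -0.3]
width: 0.0106
```

```bash
python3 pic.py e3
```

```text
t 9.60 q 0.864 rad 243.0 lift 4.41 push-in 3.33 f [-5.8 -1.1 -0.3]
```

View pics/e3.png

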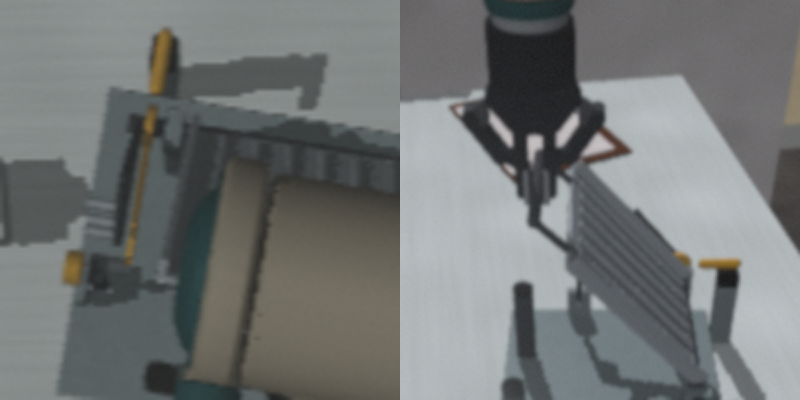

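Still free. Continuing.

Call:
step_arm(targets=[[[-0.8, 0.9, 0], 0], [[-1.6, 1.8, 0], 0], [[-1.6, 1.8, 0], 0]])

```text
clock: 10.0
position: [0.5409, -0.0359, 0.2879]
ee_rot: [-0.458, -0.539, -0.456, 0.54]
contact_force: [-5.1, -2.7, 1.2]
width: 0.0105
```

```bash
python3 pic.py e4
```

```text
t 10.00 q 0.875 rad 243.1 lift 2.71 push-in 3.88 f [-5.1 -2.7  1.2]
```

View pics/e4.png

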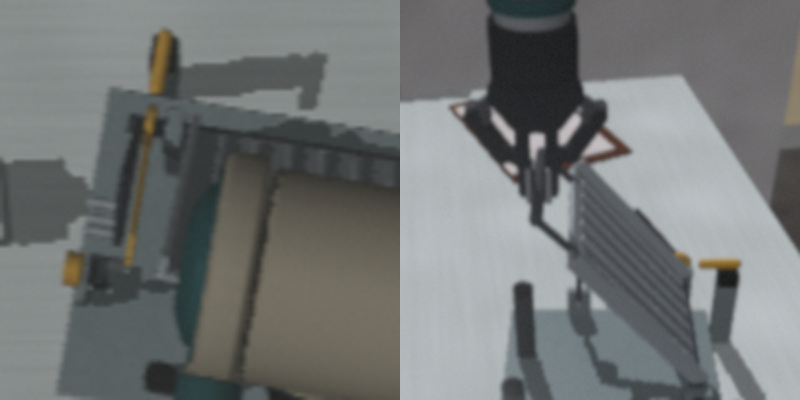

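Call:
step_arm(targets=[[[-0.8, 0.9, 0], 0], [[-1.5, 1.8, 0], 0], [[-1.5, 1.8, 0], 0]])

```text
clock: 10.4
position: [0.5426, -0.0362, 0.2894]
ee_rot: [-0.458, -0.539, -0.456, 0.54]
contact_force: [-5.9, -1.0, 1.1]
width: 0.0105
```

```bash
python3 pic.py e5
```

```text
t 10.40 q 0.884 rad 243.1 lift 3.63 push-in 4.42 f [-5.9 -1.   1.1]
```

View pics/e5.png

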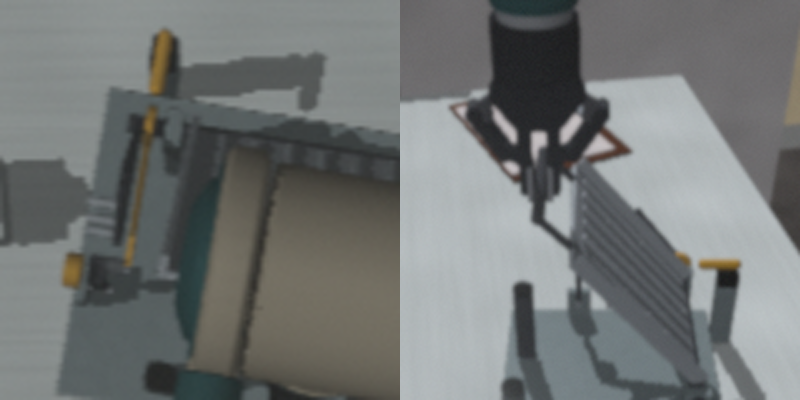

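Call:
step_arm(targets=[[[-0.7, 0.9, 0], 0], [[-1.5, 1.9, 0], 0], [[-1.5, 1.9, 0], 0]])

```text
clock: 10.8
position: [0.5443, -0.0365, 0.2908]
ee_rot: [-0.457, -0.539, -0.456, 0.54]
contact_force: [-5.5, -1.4, 1.4]
width: 0.0107
```

```bash
cat > w.py <<'E'
from h import *
import st as _s
i=manip.get_image("top")["image"].astype(int); s=i[175:225,280:304]
m=(s[...,0]-s[...,2]>45); y,x=np.nonzero(m); print("weight px",m.sum(),(x.mean()+280).round(2),(y.mean()+175).round(2))
E
python3 w.py
```

```text
t 10.80 q 0.894 rad 243.2 lift 3.17 push-in 4.39 f [-5.5 -1.4  1.4]
weight px 36 291.06 191.28
```

Call:
step_arm(targets=[[[-0.8, 0.9, 0], 0], [[-1.6, 1.8, 0], 0], [[-1.6, 1.8, 0], 0]])

```text
clock: 11.15
position: [0.5463, -0.0369, 0.2926]
ee_rot: [-0.458, -0.539, -0.456, 0.54]
contact_force: [-6.2, -1.9, 1.1]
width: 0.0107
```

```bash
python3 w.py
```

```text
t 11.15 q 0.905 rad 243.3 lift 3.88 push-in 4.40 f [-6.2 -1.9  1.1]
weight px 36 291.0 191.5
```

Call:
step_arm(targets=[[[-0.8, 0.9, 0], 0], [[-1.6, 1.8, 0], 0], [[-1.6, 1.8, 0], 0]])

```text
clock: 11.5
position: [0.5482, -0.0372, 0.2941]
ee_rot: [-0.458, -0.539, -0.456, 0.54]
contact_force: [-4.6, -1.7, 0.7]
width: 0.0106
```

```bash
python3 w.py
```

```text
t 11.50 q 0.915 rad 243.3 lift 2.96 push-in 3.17 f [-4.6 -1.7  0.7]
weight px 38 291.03 191.89
```

Call:
step_arm(targets=[[[-0.7, 0.9, 0], 0], [[-1.5, 1.9, 0], 0], [[-1.5, 1.9, 0], 0]])

```text
clock: 11.85
position: [0.55, -0.0375, 0.2956]
ee_rot: [-0.458, -0.539, -0.456, 0.54]
contact_force: [-5.3, -1.7, 1.4]
width: 0.0107
```

```bash
python3 pic.py e6;python3 w.py
```

```text
t 11.85 q 0.924 rad 243.4 lift 3.06 push-in 4.08 f [-5.3 -1.7  1.4]
t 11.95 q 0.924 rad 243.4 lift 3.60 push-in 3.40 f [-5.2 -1.5  0.5]
weight px 36 291.0 192.5
```

View pics/e6.png

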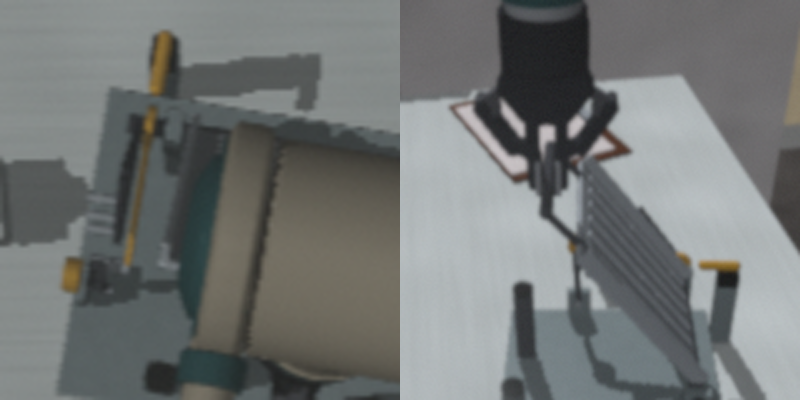

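The weight is moving outward (191.3→192.5 px), so the trip pin is pushing the pawl and the top is close.

Call:
step_arm(targets=[[[-0.7, 0.9, 0], 0], [[-1.4, 1.9, 0], 0], [[-1.4, 1.9, 0], 0]])

```text
clock: 12.3
position: [0.5519, -0.0379, 0.2972]
ee_rot: [-0.458, -0.539, -0.456, 0.54]
contact_force: [-4.9, -1.8, 1.4]
width: 0.0106
```

```bash
python3 w.py
```

```text
t 12.30 q 0.935 rad 243.5 lift 2.81 push-in 3.86 f [-4.9 -1.8  1.4]
weight px 38 289.63 201.18
```

Call:
step_arm(targets=[[[-0.7, 0.9, 0], 0], [[-1.4, 1.9, 0], 0], [[-1.4, 1.9, 0], 0]])

```text
clock: 12.65
position: [0.5538, -0.0382, 0.2986]
ee_rot: [-0.458, -0.539, -0.456, 0.54]
contact_force: [-5.9, -2.2, 2.0]
width: 0.0105
```

```bash
python3 w.py
```

```text
t 12.65 q 0.944 rad 243.5 lift 3.23 push-in 4.77 f [-5.9 -2.2  2. ]
weight px 36 289.33 202.06
```

The weight jumped to about 202 px, so the pawl is thrown. I'll look, then feel for the stop in sub-mm steps.

Call:
step_arm(targets=[[[-0.5, 0.6, 0], 0], [[-0.5, 0.6, 0], 0]])

```text
clock: 12.9
position: [0.5543, -0.0384, 0.299]
ee_rot: [-0.458, -0.539, -0.456, 0.54]
contact_force: [-5.8, -2.1, 1.4]
width: 0.0108
```

```bash
python3 pic.py e7;python3 w.py
```

```text
t 12.90 q 0.947 rad 243.6 lift 3.54 push-in 4.25 f [-5.8 -2.1  1.4]
t 13.00 q 0.947 rad 243.6 lift 2.91 push-in 4.31 f [-5.3 -1.9  1.8]
weight px 36 289.33 202.06
```

View pics/e7.png

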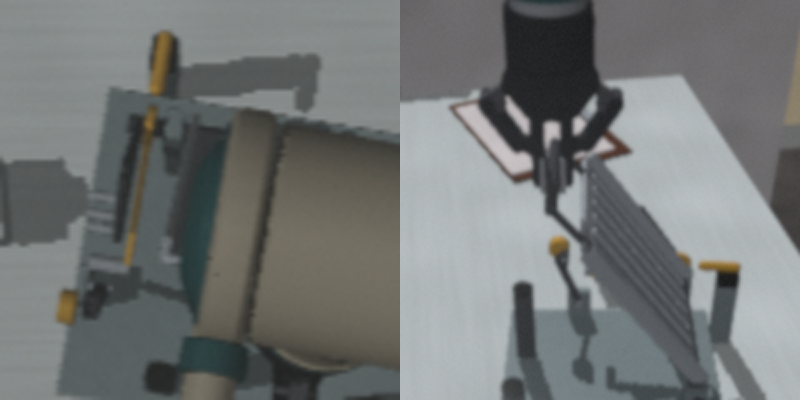

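The pawl clearly leans outward: its weight is at (558,245) in the side pane, clear of the board. I'll ease up a little further to meet the stop gently.

Call:
step_arm(targets=[[[-0.5, 0.7, 0], 0], [[-0.5, 0.7, 0], 0]])

```text
clock: 13.25
position: [0.555, -0.0385, 0.2995]
ee_rot: [-0.458, -0.539, -0.456, 0.54]
contact_force: [-6.1, -1.7, 2.1]
width: 0.0106
```

```bash
python3 st.py
```

```text
t 13.25 q 0.951 rad 243.6 lift 3.49 push-in 5.06 f [-6.1 -1.7  2.1]
```

Call:
step_arm(targets=[[[-0.5, 0.7, 0], 0], [[-0.5, 0.7, 0], 0]])

```text
clock: 13.45
position: [0.5555, -0.0386, 0.3]
ee_rot: [-0.458, -0.539, -0.456, 0.54]
contact_force: [-5.8, -1.3, 1.2]
width: 0.0105
```

```bash
python3 st.py
```

```text
t 13.45 q 0.954 rad 243.6 lift 3.78 push-in 4.14 f [-5.8 -1.3  1.2]
```

Call:
step_arm(targets=[[[-0.5, 0.7, 0], 0], [[-0.5, 0.7, 0], 0]])

```text
clock: 13.65
position: [0.556, -0.0387, 0.3003]
ee_rot: [-0.457, -0.539, -0.456, 0.541]
contact_force: [-6.7, -2.7, 1.6]
width: 0.0105
```

```bash
python3 st.py
```

```text
t 13.65 q 0.956 rad 243.6 lift 4.12 push-in 4.81 f [-6.7 -2.7  1.6]
```

Call:
step_arm(targets=[[[-0.4, 0.5, 0], 0], [[-0.4, 0.5, 0], 0]])

```text
clock: 13.85
position: [0.5562, -0.0387, 0.3005]
ee_rot: [-0.457, -0.539, -0.456, 0.541]
contact_force: [-6.6, -1.5, -0.0]
width: 0.0106
```

```bash
python3 st.py
```

```text
t 13.85 q 0.957 rad 243.6 lift 5.14 push-in 3.57 f [-6.6 -1.5 -0. ]
```

Call:
step_arm(targets=[[[-0.4, 0.5, 0], 0], [[-0.4, 0.5, 0], 0]])

```text
clock: 14.05
position: [0.5565, -0.0388, 0.3007]
ee_rot: [-0.457, -0.539, -0.456, 0.541]
contact_force: [-6.8, -2.1, 0.3]
width: 0.0104
```

```bash
python3 st.py
python3 - <<'E'
import numpy as np
q0=.957;n=0
for q in np.linspace(.957,0,41): print(round(q,3),"[[%.1f,%.1f,0],0]"%(240*(np.sin(q0)-np.sin(q)),240*(np.cos(q0)-np.cos(q))),end=", ")
E
```

```text
t 14.05 q 0.959 rad 243.7 lift 5.00 push-in 3.86 f [-6.8 -2.1  0.3]
0.957 [[0.0,0.0,0],0], 0.933 [[3.4,-4.7,0],0], 0.909 [[6.8,-9.2,0],0], 0.885 [[10.4,-13.7,0],0], 0.861 [[14.1,-18.1,0],0], 0.837 [[17.9,-22.4,0],0], 0.813 [[21.8,-26.6,0],0], 0.79 [[25.8,-30.8,0],0], 0.766 [[29.9,-34.8,0],0], 0.742 [[34.1,-38.7,0],0], 0.718 [[38.3,-42.6,0],0], 0.694 [[42.7,-46.3,0],0], 0.67 [[47.2,-49.9,0],0], 0.646 [[51.7,-53.4,0],0], 0.622 [[56.3,-56.8,0],0], 0.598 [[61.0,-60.1,0],0], 0.574 [[65.8,-63.3,0],0], 0.55 [[70.7,-66.3,0],0], 0.526 [[75.6,-69.3,0],0], 0.502 [[80.6,-72.1,0],0], 0.478 [[85.7,-74.8,0],0], 0.455 [[90.8,-77.4,0],0], 0.431 [[96.0,-79.9,0],0], 0.407 [[101.2,-82.2,0],0], 0.383 [[106.5,-84.4,0],0], 0.359 [[111.9,-86.5,0],0], 0.335 [[117.3,-88.4,0],0], 0.311 [[122.7,-90.3,0],0], 0.287 [[128.2,-91.9,0],0], 0.263 [[133.8,-93.5,0],0], 0.239 [[139.3,-94.9,0],0], 0.215 [[144.9,-96.2,0],0], 0.191 [[150.5,-97.4,0],0], 0.167 [[156.2,-98.4,0],0], 0.144 [[161.9,-99.3,0],0], 0.12 [[167.6,-100.1,0],0], 0.096 [[173.3,-100.7,0],0], 0.072 [[179.0,-101.1,0],0], 0.048 [[184.7,-101.5,0],0], 0.024 [[190.5,-101.7,0],0], 0.0 [[196.2,-101.8,0],0],
```

Call:
step_arm(targets=[[[-0.5, 0.7, 0], 0], [[-0.5, 0.7, 0], 0]])

```text
clock: 14.25
position: [0.5568, -0.0389, 0.301]
ee_rot: [-0.457, -0.539, -0.457, 0.541]
contact_force: [-6.3, -1.4, -0.0]
width: 0.0105
```

```bash
python3 w.py
```

```text
t 14.25 q 0.960 rad 243.7 lift 4.88 push-in 3.40 f [-6.3 -1.4 -0. ]
weight px 36 289.33 202.06
```

Call:
step_arm(targets=[[[-0.7, 0.9, 0], 0], [[-0.7, 0.9, 0], 0], [[-0.7, 0.9, 0], 0]])

```text
clock: 14.6
position: [0.5574, -0.0389, 0.3015]
ee_rot: [-0.457, -0.538, -0.457, 0.541]
contact_force: [-7.6, -2.0, -0.9]
width: 0.0103
```

```bash
python3 st.py
```

```text
t 14.60 q 0.964 rad 243.8 lift 6.46 push-in 3.33 f [-7.6 -2.  -0.9]
```

The lift has doubled to about 6.5 N and motion lags the command, so the stop is felt and not strained. Now lowering along the arc.

Call:
step_arm(targets=[[[1.5, -2, 0], 0], [[4, -5.5, 0], 0], [[7.2, -9.8, 0], 0], [[10.6, -14.2, 0], 0], [[14.2, -18.7, 0], 0], [[17.9, -23, 0], 0], [[21.7, -27.3, 0], 0], [[25.6, -31.4, 0], 0], [[29.6, -35.4, 0], 0], [[33.7, -39.4, 0], 0], [[37.9, -43.3, 0], 0], [[42.1, -47.1, 0], 0], [[46.4, -50.7, 0], 0], [[50.8, -54.3, 0], 0], [[55.3, -57.7, 0], 0], [[59.9, -61, 0], 0], [[64.6, -64.2, 0], 0], [[69.3, -67.3, 0], 0], [[72, -69, 0], 0], [[72, -69, 0], 0]])

```text
clock: 16.6
position: [0.4912, -0.0265, 0.2282]
ee_rot: [0.457, 0.54, 0.457, -0.54]
contact_force: [1.3, -5.6, -4.8]
width: 0.0105
```

```bash
python3 pic.py f1
python3 - <<'E'
import numpy as np
c=np.arcsin((101.8-72+240*np.sin(.42))/240); print(c, 240*(np.cos(.42)-np.cos(c)), 83.6-69)
for q in np.arange(.54,-.01,-.03): print(round(q,2),"%.1f,%.1f"%(240*(np.sin(c)-np.sin(q)),240*(np.cos(c)-np.cos(q))),end="; ")
E
```

```text
t 16.60 q 0.551 rad 242.3 lift 2.96 push-in -4.44 f [ 1.3 -5.6 -4.8]
0.56087473667915 15.911712344414362 14.599999999999994
0.54 4.3,-2.6; 0.51 10.5,-6.2; 0.48 16.8,-9.6; 0.45 23.3,-12.9; 0.42 29.8,-15.9; 0.39 36.4,-18.7; 0.36 43.1,-21.4; 0.33 49.9,-23.8; 0.3 56.7,-26.1; 0.27 63.6,-28.1; 0.24 70.6,-29.9; 0.21 77.6,-31.5; 0.18 84.7,-32.9; 0.15 91.8,-34.1; 0.12 98.9,-35.0; 0.09 106.1,-35.8; 0.06 113.3,-36.3; 0.03 120.5,-36.7; -0.0 127.7,-36.8;
```

View pics/f1.png

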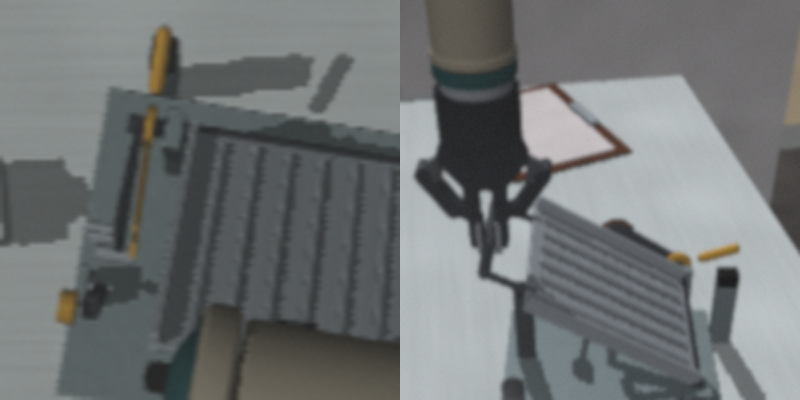

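The board is at 0.55, past the 0.63 notch, with the pawl still out. I'll continue with a +1 mm radial correction.

Call:
step_arm(targets=[[[4.3, -2, 0], 0], [[10.5, -5.4, 0], 0], [[16.8, -8.6, 0], 0], [[23.3, -11.9, 0], 0], [[29.8, -14.9, 0], 0], [[36.4, -17.7, 0], 0], [[43.1, -20.4, 0], 0], [[49.9, -22.8, 0], 0], [[56.7, -25.1, 0], 0], [[63.6, -27.1, 0], 0], [[69.6, -28.7, 0], 0], [[75, -30, 0], 0], [[80, -31, 0], 0], [[85, -32, 0], 0], [[90, -32.8, 0], 0], [[95, -33.5, 0], 0], [[99, -34, 0], 0], [[103, -34.5, 0], 0], [[106, -34.8, 0], 0], [[106, -34.8, 0], 0]])

```text
clock: 18.7
position: [0.4586, -0.0205, 0.1231]
ee_rot: [0.458, 0.541, 0.456, -0.539]
contact_force: [6.7, -2.7, -3.2]
width: 0.0107
```

```bash
python3 pic.py f2
```

```text
t 18.70 q 0.091 rad 240.5 lift 2.58 push-in -7.27 f [ 6.7 -2.7 -3.2]
```

View pics/f2.png

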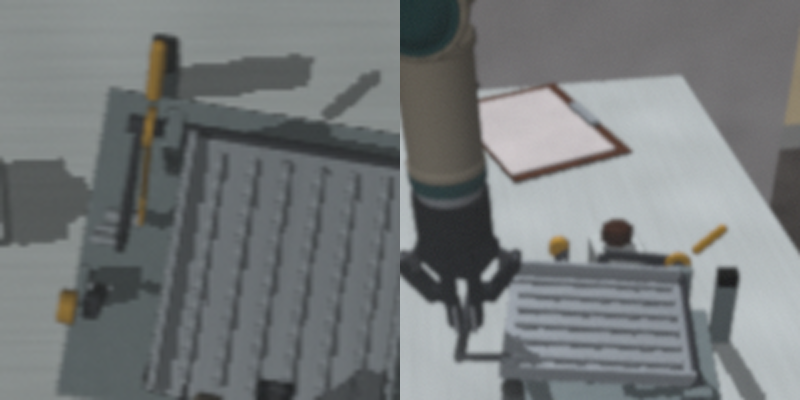

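Nearly flat, at q≈0.09. Lowering slowly now.

Call:
step_arm(targets=[[[2, 0.3, 0], 0], [[4, 0.3, 0], 0], [[6, 0.3, 0], 0], [[8, 0.2, 0], 0], [[10, 0.1, 0], 0], [[12, 0, 0], 0], [[14, 0, 0], 0], [[16, 0, 0], 0], [[18, 0, 0], 0], [[18, 0, 0], 0]])

```text
clock: 19.8
position: [0.4582, -0.0205, 0.1082]
ee_rot: [0.458, 0.541, 0.456, -0.539]
contact_force: [-1.0, -0.9, 19.3]
width: 0.0106
```

```bash
python3 st.py
```

```text
t 19.80 q 0.029 rad 240.0 lift -19.23 push-in 1.41 f [-1.  -0.9 19.3]
```

Call:
step_arm(targets=[[[1, 0, 0], 0], [[2, 0, 0], 0], [[2, 0, 0], 0]])

```text
clock: 20.1
position: [0.4583, -0.0205, 0.108]
ee_rot: [0.458, 0.541, 0.456, -0.538]
contact_force: [-5.3, -0.4, 33.5]
width: 0.0103
```

```bash
python3 st.py
```

```text
t 20.10 q 0.028 rad 240.0 lift -33.37 push-in 6.07 f [-5.3 -0.4 33.5]
```

Something firm was met at q≈0.028 by the tool. I'll relieve the pressure and check whether the board is truly flat.

Call:
step_arm(targets=[[[-1.5, 0, 0], 0], [[-3.5, 0, 0], 0], [[-3.5, 0, 0], 0]])

```text
clock: 20.4
position: [0.4582, -0.0204, 0.1083]
ee_rot: [0.458, 0.541, 0.456, -0.539]
contact_force: [2.1, -1.9, 11.3]
width: 0.0104
```

Run:
```python
from h import *
import st as _s
s=manip.get_image("side");t=manip.get_image("top")
cv2.imwrite("pics/g_s.png",cv2.resize(s["image"][120:300,210:410,::-1],None,fx=4,fy=3.3333,interpolation=cv2.INTER_CUBIC) if 0 else cv2.resize(s["image"][130:280,220:420,::-1],None,fx=4,fy=4,interpolation=cv2.INTER_CUBIC))
cv2.imwrite("pics/g_t.png",cv2.resize(t["image"][110:260,270:430,::-1],None,fx=4,fy=4,interpolation=cv2.INTER_CUBIC))
# predicted bar ends/plate corners
h=np.array([.6949,-.0599]);xs=np.array([.9865,-.1635]);ys=np.array([.1635,.9865])
for q in (0,.028):
    P_=[]
    for r in (.24,):
        for y in (.06,-.06):
            P_.append([*(h-xs*r*np.cos(q)+ys*y),.12+r*np.sin(q)])
    print(q,((proj(s,P_)-[220,130])*4).round(1).tolist(),((proj(t,P_)-[270,110])*4).round(1).tolist())
```

```text
t 20.40 q 0.029 rad 240.1 lift -11.39 push-in -2.09 f [ 2.1 -1.9 11.3]
0 [[183.7, 310.0], [161.7, 457.1]] [[211.4, 548.1], [404.6, 577.1]]
0.028 [[182.9, 300.8], [160.6, 447.7]] [[211.3, 548.3], [405.8, 577.4]]
```

View pics/g_s.png

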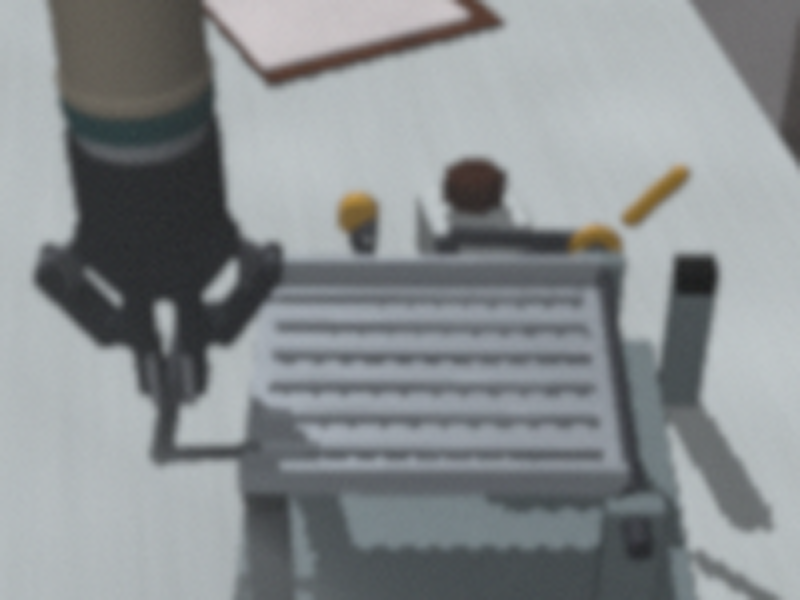

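View pics/g_t.png

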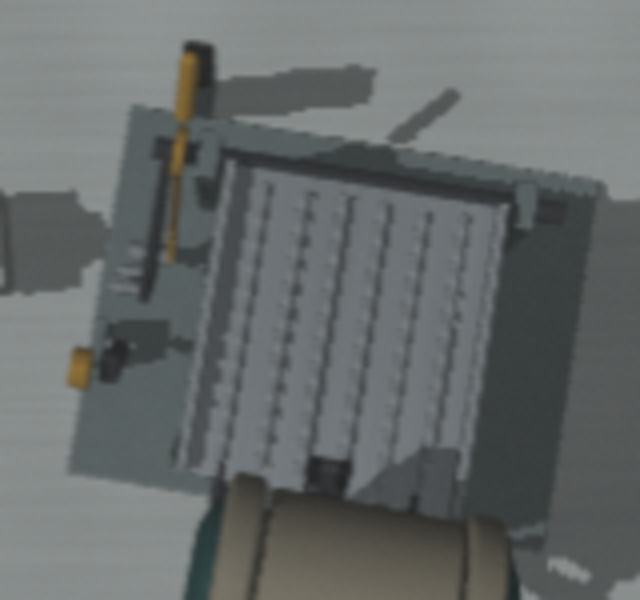

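The right bar end at (160,456) matches the prediction for q=0 (161.7,457.1) and not the one for 0.028 (447.7). So the board is on its posts and the fingers slid about 6 mm up the bar. I'll relax the force, then open partway.

Call:
step_arm(targets=[[[-0.7, 0, 0], 0], [[-1.4, 0, 0], 0], [[-1.4, 0, 0], 0]])

```text
clock: 20.8
position: [0.4581, -0.0204, 0.1084]
ee_rot: [0.457, 0.541, 0.456, -0.539]
contact_force: [4.9, -1.1, 1.7]
width: 0.0104
```

Call:
step_arm(targets=[[[0, 0, 0], 0], [[0, 0, 0], 0], [[0, 0, 0], 0], [[0, 0, 0], 0], [[0, 0, 0], 0], [[0, 0, 0], 0]], grip=0.6)

```text
clock: 21.4
position: [0.4563, -0.0206, 0.1079]
ee_rot: [-0.457, -0.54, -0.457, 0.54]
contact_force: [0.2, 0.1, -0.1]
width: 0.0343
```

```bash
python3 st.py; python3 pic.py g2
```

```text
t 21.40 q 0.027 rad 241.9 lift 0.12 push-in -0.18 f [ 0.2  0.1 -0.1]
t 21.40 q 0.027 rad 241.9 lift 0.12 push-in -0.18 f [ 0.2  0.1 -0.1]
```

View pics/g2.png

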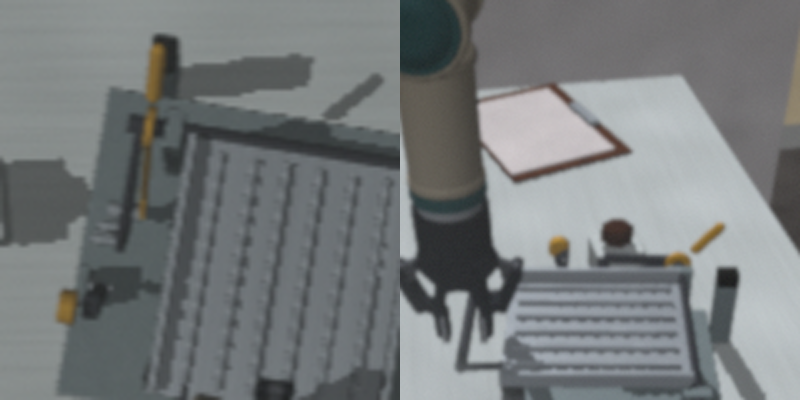

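The bar is released, contact force is about zero and the board has not moved. Retreating straight up.

Call:
step_arm(targets=[[[-4, 0, 0], 0], [[-10, 0, 0], 0], [[-18, 0, 0], 0], [[-28, 0, 0], 0], [[-40, 0, 0], 0], [[-55, 0, 0], 0], [[-72, 0, 0], 0], [[-90, 0, 0], 0], [[-105, 0, 0], 0], [[-115, 0, 0], 0], [[-120, 0, 0], 0], [[-120, 0, 0], 0]])

```text
clock: 22.7
position: [0.4568, -0.0207, 0.2287]
ee_rot: [0.457, 0.54, 0.456, -0.539]
contact_force: [-0.2, 0.0, 0.3]
width: 0.0343
```

Run:
```python
from h import *
import st as _s
s=manip.get_image("side")
cv2.imwrite("pics/h_s.png",cv2.resize(s["image"][130:280,220:420,::-1],None,fx=4,fy=4,interpolation=cv2.INTER_CUBIC))
```

```text
t 22.70 q 0.486 rad 272.8 lift -0.16 push-in 0.31 f [-0.2  0.   0.3]
```

View pics/h_s.png

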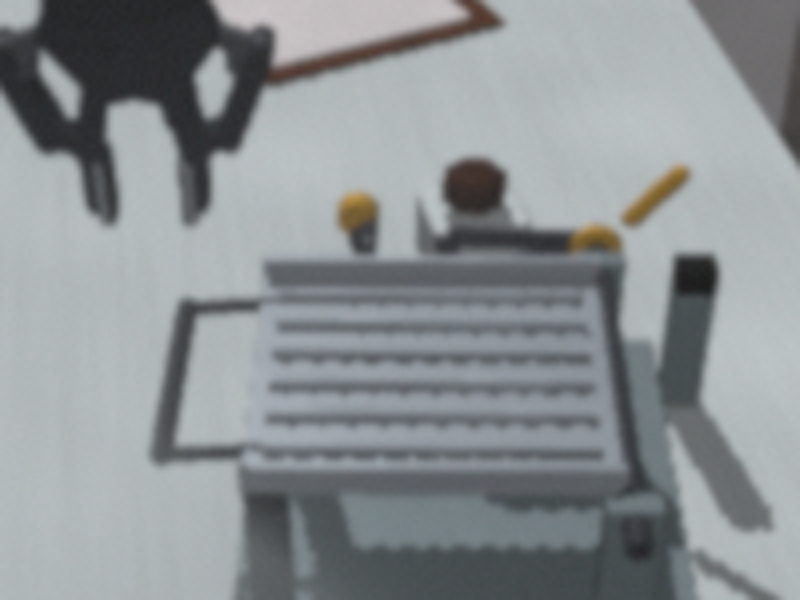

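The gripper is clear. The bar ends are at (186,305) and (161,456), against (184,310) and (162,457) predicted for q=0, so the board is flat. Signing off.

```bash
python3 -c "
from rig import manip
print(manip.sign_off())"
```

```text
the job is handed in; nothing more can be done
None
```

The drain board is down flat on its posts and released. I handed the job in at about 23 s of the 67 s allowed; no verdict came back.

- **Lift and stop:** I took the bar at about 0.42 rad and lifted it past 0.63 and beyond 0.84. The pawl was thrown at about 0.93 rad, seen in both camera views. I then eased up to about 0.96 rad, where the lift rose from roughly 3 N to 6.5 N and the arm lagged its command. That rise is modest and the motion did not halt completely, so the stop contact was light.
- **Lowering:** I lowered the board along its arc at about 60 mm/s, slower near flat. The pawl stayed out the whole way.

**Last checks:**
- **Flatness:** in the final side view, one bar end is about 0.3 pixel and the other about 1.4 pixels from where they should be for a flat board. That puts it within roughly 0.01 rad.
- **Disagreement:** with the bar still gripped, the tool position read about 0.028 rad. I put this down to the fingers slipping about 6 mm along the pads, because the camera fits flat and the board met firm support.
- **Press at the bottom:** I pushed on the rested board with up to about 33 N at the bar before backing off.
- **Clear of everything:** the gripper is about 100 mm above the bar with contact force near zero. I saw no bystander disturbed, but I took no final measurement of their positions.

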